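# Shut the component case

## Task

Put the component case away ready for the shelf: with the fingertips, first push the upright metal flap down flat over the foam with the transistors, and only then push the standing lid over and press it fully shut. Only push these two parts; do not lift the case or shove it across the bench, and leave the tumbler, spool and screwdriver where they are.

Things in the scene. Friction and masses are not known exactly. Their poses are not given: they have to be found in the camera images.
- case: Open grey plastic case, 220 (its x) x 200 (its y) x 70 mm high, walls 5 mm, about 2.2 kg, loose on the bench. Origin: centre of its underside; z up. Front = -y side, by the flap's hinge; back = +y side, where the lid is hinged. In the front is pink foam with transistors (tops 41 mm up), then a partition (60 mm high) and four bins along the back.
- flap (a joint): Angle of the bare metal flap: 0 = flat over the foam (its top 50 mm above the bench, 20 mm below the rim), 1.57 = upright, larger = leaning out over the front wall. Starts at 1.4 to 1.72. Plate 196 mm along the case's x, 95 mm from hinge to free edge, 5 mm thick. Folds towards the case's +y. Hinge friction 0.09 N m: it stays where it is left; no latch.
- flap_hinge (a point): Middle of the flap's hinge line, which runs along the case's x, 45 mm above the bench and 84 mm in front of the case's centre (case frame: 0, -84, 45 mm). On the plate's lower/inner face.
- flap_edge (a point): Middle of the flap's free edge, on the plate's outer face (the face that is on top when the flap lies flat, and looks to the front when it stands): 95 mm from the hinge line, 5 mm off it.
- lid (a joint): Angle of the grey lid: 0 = shut on the rim, 1.57 = upright, larger = leaning back (stop 1.98). Starts at 1.62 to 1.95. Flat panel 220 mm along the case's x, 200 mm from hinge to free edge, 8 mm thick, plus a tab 50 mm wide, 12 mm long at the middle of that edge. Stiff hinge (0.42 N m): it stays where it is left and must be pushed all the way; no latch.
- lid_hinge (a point): Middle of the lid's hinge line, which runs along the case's x at the top of the back wall (case frame: 0, 100, 70.5 mm), on the lid's inner/lower face.
- lid_edge (a point): Middle of the lid's free edge (without the tab), on its outer face (the top face when shut, the back-looking face when it stands open): 200 mm from the hinge line, 8 mm off it. When shut it lies above the front wall, 78.5 mm above the bench.
- tumbler: Bystander: white open tumbler, 72 mm wide, 105 mm high, origin at the centre of its foot. It and the spool stand near the case's +x end, about 160 to 235 mm from its centre: one before the front corner, one beyond the end wall (which is where varies).
- spool: Bystander: bare metal spool of solder standing on its flange, 60 mm wide, 50 mm high, origin at the centre of its foot.
- driver: Bystander: screwdriver with black handle lying on the bench in front of the case, about 210 mm from its centre; origin under its middle, x along the shaft.

How it is judged:
By the outcome, as a careful person would: the job done as asked, in the order asked, and still so for the second after the job is handed in, with the robot touching nothing.
It also fails if it takes over 64 s, if anything falls off the work surface, if the arm or the gripper's body presses on something with over 40 N, if the wrist force passes 120 N, or if a joint passes its speed limit or range.

## Robot

A 6-joint arm with a two-finger parallel gripper is mounted at the origin on the work surface. World frame = base frame: x ahead of the robot, y to its left, z up, the work surface at z = 0. Lengths are in m, angles in rad, forces in N, time in s.
With the tool pointing down it reaches from about 0.375 to 0.975 m from the base axis. Payload 3.8 kg.
Tool frame: the origin (TCP) lies midway between the tips of the shut fingers; the grasp point (between the pads) lies 19 mm behind it; z points along the fingers, y is the line along which they close (so a half turn about z gives the same grasp; the last joint's range is limited). The gripper opens to 85 mm and grips with 20 to 120 N. Pads are 22 mm wide; open, the fingers measure 114 mm over their backs; the gripper's body (76 mm by 85 mm) begins 54 mm behind the grasp point. The pads swing forward as they close: fully open they stand 13 mm farther back than shut.
Start: joints at [-1.313, 0.264, 1.604, -0, 1.274, -0.037], TCP at [0.196, -0.646, 0.231] pointing down, gripper open.
Joint ranges: [-2.63, 2.63], [-0.94, 2.18], [0.31, 2.57], [-1.31, 4.45], [0, 2.66], [-2.55, 2.55]. Speed limits (rad/s): [2.57, 2.57, 3.14, 3.14, 3.14, 3.14].

## Interface

Orientations are given as [roll, pitch, yaw] about the fixed x, y, z axes, in that order (R = Rz(yaw) Ry(pitch) Rx(roll)).
In Python, from bench import monitor, viewer, order gives the robot as it stands. The module is installed in compiled form; this text tells all that it offers.
- The arm moves only by the tool move_arm, never from a script. Its argument "motion" is one flat list of numbers, 7 for each row, row after row: the shift along the tool's x, y, z in m, then the turn, a rotation vector about the tool's x, y, z in degrees, then the opening in per cent of the stroke, from 0 (shut) to 100 (fully open). A call has 1 to 10 rows; each row shifts and turns the commanded pose from where the row before left it, along the tool's axes as they then stand; what a row does not reach is not made up. A row lasts 1/10 s, in which the tool goes at most 50 mm and 8.59 degrees, less where a joint would pass 70% of its speed; a pose out of reach is approached as far as the arm can. A call is refused whole if a number of a shift passes 0.05 or a number of a turn 8.59, either way. A call with a gripper value outside its range is refused whole. The fingers move at their own pace and stop on an object; "force" is the grip in N (left out, the last holds). Time passes only in rows, so rows that do not move let the fingers close. It gives the time, the measured TCP pose, the force, the opening and the grip force at its end, in the units of the state.
- monitor.get_state(): the state, without advancing time (a new reading comes with each control period).
- viewer.camera(name): name is "scene" or "top" or "wrist"; returns the picture (400x640x3 uint8, red, green, blue); there is no depth.
- viewer.camera_params(name): a dict with "camera_matrix" (3x3 intrinsics, pixels), "k1" (the pictures are not rectified: a ray, as slopes to the right and down, at radius r is drawn at 1 + k1 r^2 times it, then the intrinsics apply), "eye" and "attitude" of the camera in the world; the wrist camera has in their place "T_tool_cam" (4x4, takes a point from camera to tool coordinates, whose origin is the TCP and whose axes are the flange's). Camera axes: x right, y up, looking along -z (the intrinsics and any distortion apply to the point x, -y, -z); pixel columns grow to the right and rows downward; lengths in m; the calibration is good to about 2 mm. A picture is of the moment at which its call begins: read the wrist's pose just before it. camera_params takes no time and is no camera call.
- order.hand_in(): hands the job in; it is judged then, once.
The state is a dict: "clock": time; "qpos": joint angles; "qd": joint speeds; "effort": joint torques, N m; "eef_pos": TCP position; "eef_rot": TCP orientation; "contact_force": force on the tool from outside, world axes, zero at the start; "wrist_torque": the same for the moment, N m; "finger_gap": opening from 0.0 (shut) to 1.0 (fully open); "grip_force": force on a finger pad.
Only numpy, scipy, OpenCV 4.12 (cv2) and the standard library are available. Lean on these libraries where they do the work, as an engineer would, in place of code of your own. Each camera call takes 0.05 s, during which the arm holds its last target. There are 200 camera calls.

## Working session

There is one attempt and no reset: what is moved stays moved. The work goes in short steps, Python scripts to look and compute and a tool call to move; the robot and the scene stay as the last step left them, time stands still between calls to the robot, and variables do not carry over. Pictures are saved under pics/ and viewed, at most 10 in all, crops included, and the job is handed in when it is done.

Besides the shell and the picture viewer there is one more tool, called after "Request:" as a command line: name --argument value ..., lists and objects as JSON in quotes. move_arm: Moves the arm, as the interface text tells. Its arguments: {"type":"object","properties":{"motion":{"type":"array","items":{"type":"number"}},"force":{"type":"number"}},"required":["motion"]}

```bash
mkdir -p pics; ls; python3 - <<'E'
from bench import monitor, viewer
import cv2
s=monitor.get_state(); print(s)
for n in ("top","scene"):
    cv2.imwrite(f"pics/{n}0.png",viewer.camera(n)[:,:,::-1])
for n in ("top","scene","wrist"): print(n,viewer.camera_params(n))
E
```

```text
pics
{'clock': 0.0, 'qpos': array([-1.31287020e+00,  2.64786150e-01,  1.60538116e+00, -8.53187140e-07,
        1.27370396e+00, -3.68964678e-02]), 'qd': array([-0.00031994, -0.00112783,  0.00134512,  0.00175598,  0.00120712,
       -0.0005791 ]), 'effort': array([-3.33208154e-04, -5.15112340e+01, -3.67314970e+01,  2.52155914e-04,
        1.30802847e-02, -2.10812445e-06]), 'eef_pos': array([ 0.19594701, -0.64516335,  0.22993593]), 'eef_rot': array([-3.13931556e+00, -8.32389648e-05,  2.94822746e-01]), 'contact_force': array([-0.1527453 ,  0.47636197, -0.75137838]), 'wrist_torque': array([-0.0187855 , -0.04726444, -0.00239998]), 'grip_force': 0.0, 'finger_gap': 0.9964768942484721}
top {'camera_matrix': array([[405.04465441,   0.        , 320.39805465],
       [  0.        , 405.04465441, 194.18733082],
       [  0.        ,   0.        ,   1.        ]]), 'k1': -0.08729284098577052, 'eye': array([ 0.54260081, -0.0842934 ,  0.79837929]), 'attitude': array([ 0.04950666,  0.00801538, -1.59461028])}
scene {'camera_matrix': array([[496.0774599 ,   0.        , 324.72295598],
       [  0.        , 496.0774599 , 196.61956624],
       [  0.        ,   0.        ,   1.        ]]), 'k1': -0.1521080678410513, 'eye': array([1.23757067, 0.18481838, 0.72481823]), 'attitude': array([ 0.81404729, -0.01102103,  1.9678675 ])}
wrist {'camera_matrix': array([[286.05968977,   0.        , 318.31157975],
       [  0.        , 286.05968977, 196.19537271],
       [  0.        ,   0.        ,   1.        ]]), 'k1': -0.042120188971955096, 'T_tool_cam': array([[-6.93271791e-04,  9.47036298e-01,  3.21125784e-01,
         8.20593624e-02],
       [ 9.99999698e-01,  7.69329089e-04, -1.09959998e-04,
        -6.15839095e-04],
       [-3.51187516e-04,  3.21125611e-01, -9.47036546e-01,
        -1.41422579e-01],
       [ 0.00000000e+00,  0.00000000e+00,  0.00000000e+00,
         1.00000000e+00]])}
```

View pics/top0.png

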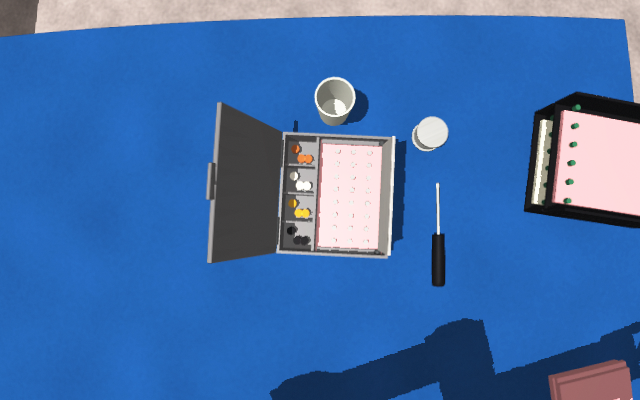

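View pics/scene0.png

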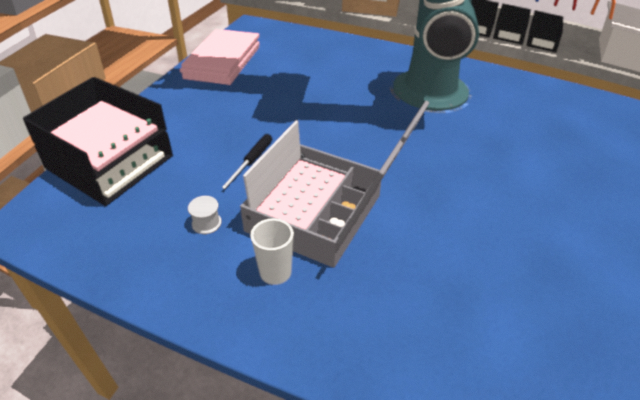

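The top view shows the case almost aligned with the world axes. The lid leans to the left (+y, far edge about px 209–221, y 103–262), and the flap is seen nearly edge-on at column ~390. The tumbler is at (335,100), the spool at (431,133) and the screwdriver at (438,235). Next I'll look at an enlarged crop to pick corners.

```bash
cat > h.py <<'E'
import numpy as np, cv2
from scipy.spatial.transform import Rotation as Ro
from bench import monitor, viewer
P={n:viewer.camera_params(n) for n in("top","scene")}
def ray(n,uv):
    p=P[n]; s=cv2.undistortPoints(np.array([[uv]],float),p["camera_matrix"],np.array([p["k1"],0,0,0.]))[0,0]
    return np.array(p["eye"]), Ro.from_euler("xyz",p["attitude"]).apply([s[0],-s[1],-1])
def onz(n,uv,z):
    e,d=ray(n,uv); return e+d*(z-e[2])/d[2]
def onplane(n,uv,p0,nrm):
    e,d=ray(n,uv); return e+d*(np.dot(p0-e,nrm)/np.dot(d,nrm))
def proj(n,X):
    p=P[n]; c=Ro.from_euler("xyz",p["attitude"]).inv().apply(np.array(X)-p["eye"])
    c=c*[1,-1,-1]; return cv2.projectPoints(c[None],np.zeros(3),np.zeros(3),p["camera_matrix"],np.array([p["k1"],0,0,0.]))[0][0,0].round(1)
E
python3 - <<'E'
import cv2,numpy as np
t=cv2.imread("pics/top0.png");s=cv2.imread("pics/scene0.png")
a=cv2.resize(t[95:270,200:410],None,fx=3.6,fy=3.4,interpolation=cv2.INTER_CUBIC)
cv2.imwrite("pics/top0c.png",a)
b=cv2.resize(s[95:265,235:435],None,fx=4,fy=3.5,interpolation=cv2.INTER_CUBIC)
cv2.imwrite("pics/sc0c.png",b); print(a.shape,b.shape)
E
```

```text
(595, 756, 3) (595, 800, 3)
```

View pics/top0c.png

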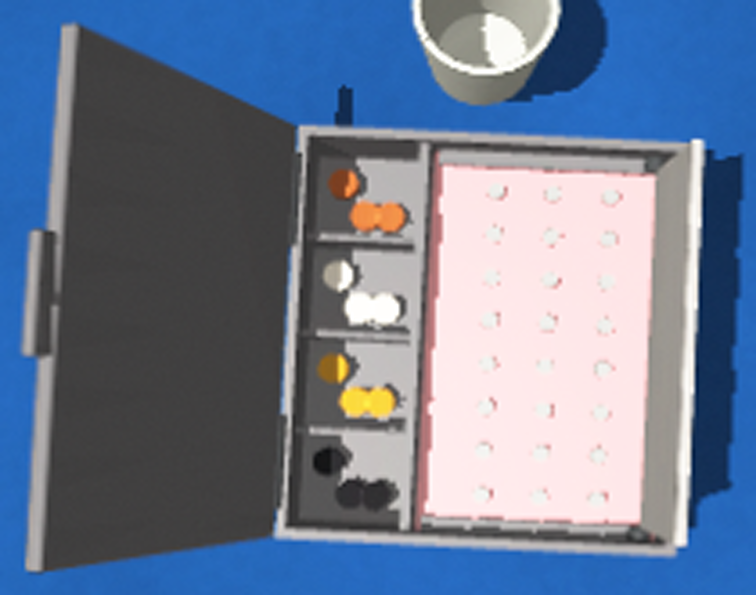

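View pics/sc0c.png

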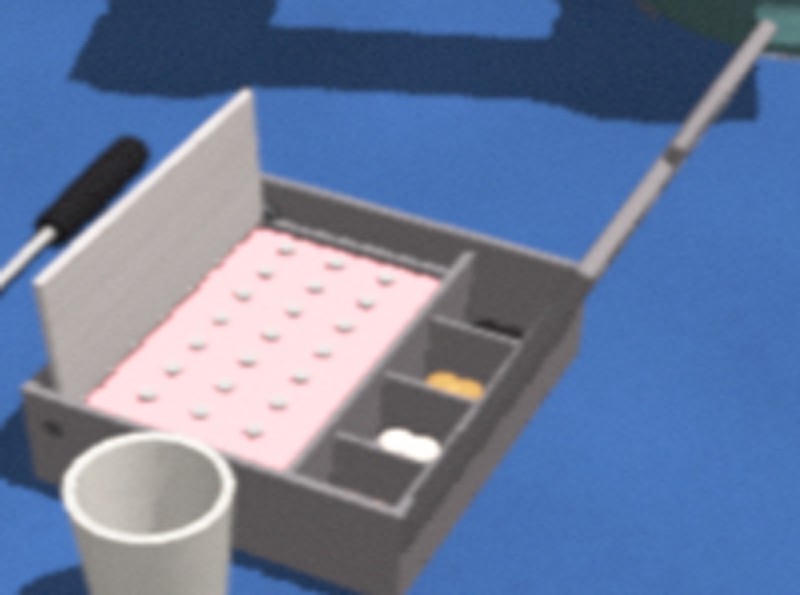

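The crops show the rim back corners at top-crop (301,127) and (275,537) and the front corner at (677,555). The flap's inner top edge runs (692,142)-(677,545) and the lid's outer edge (64,25)-(28,570). Scene-crop: flap corners (250,92) and (38,283), rim corners (402,515), (28,385) and (585,270).

```bash
cat > m.py <<'E'
from h import *
T=lambda x,y:(x/3.6+200-.36,y/3.4+95-.35)
S=lambda x,y:(x/4+235-.37,y/3.5+95-.36)
r=lambda v:np.round(v,4)
bR=onz("top",T(300,127),.07);bL=onz("top",T(275,537),.07);fL=onz("top",T(677,555),.07)
sbR=onz("scene",S(402,515),.07);sfR=onz("scene",S(28,385),.07);sbL=onz("scene",S(585,270),.07)
print("top",r(bR),r(bL),r(fL)); print("sc",r(sbR),r(sbL),r(sfR))
print("len",np.linalg.norm(bR-bL),np.linalg.norm(fL-bL),np.linalg.norm(sbR-sbL),np.linalg.norm(sbR-sfR))
BR=(bR+sbR)/2;BL=(bL+sbL)/2
ex=(BR-BL);ex[2]=0;ex/=np.linalg.norm(ex);ey=np.array([-ex[1],ex[0],0])
C=((BR+BL)/2-ey*.1);C[2]=0
C2=((fL+bR)/2);C3=(sfR+sbL)/2
print("yaw",np.arctan2(ex[1],ex[0]),"yaw from sides",np.arctan2(*((bL-fL)[[0,1]]*[-1,1])),np.arctan2(*((sbR-sfR)[[0,1]]*[-1,1])),"C",r(C),r(C2),r(C3))
g=lambda p:r([(p-C)@ex,(p-C)@ey,p[2]])
# lid: ends at case x=+-.11
for uv,s in((T(64,25),1),(T(28,570),-1),(T(78,25),1),(T(42,570),-1)):
    q=g(onplane("top",uv,C+s*.11*ex,ex)); print("lid",q,"R",np.hypot(q[1]-.1,q[2]-.0705),"ang",np.arctan2(q[2]-.0705,-(q[1]-.1)))
for n,uv,s in(("top",T(692,142),1),("top",T(677,545),-1),("scene",S(38,283),1),("scene",S(250,92),-1)):
    q=g(onplane(n,uv,C+s*.098*ex,ex)); print("flap",n,q,"R",np.hypot(q[1]+.084,q[2]-.045),"ang",np.arctan2(q[2]-.045,q[1]+.084))
for n,u,z in(("tumbler",(335,97),.105),("spool",(433,131),.05),("drv tip",(437,184),.008),("drv end",(439,284),.012)): print(n,r(onz("top",u,z)),g(onz("top",u,z)))
E
python3 m.py
```

```text
top [ 0.6938 -0.0139  0.07  ] [0.4758 0.0028 0.07  ] [ 0.4616 -0.1972  0.07  ]
sc [ 0.6945 -0.0153  0.07  ] [ 4.817e-01 -1.000e-04  7.000e-02] [ 0.6782 -0.2126  0.07  ]
len 0.21859682764319915 0.20047524699057462 0.21337415399823195 0.1979655510219221
yaw -0.07365247827218925 yaw from sides -0.07103298594259008 -0.082639099480135 C [ 0.5791 -0.1064  0.    ] [ 0.5777 -0.1055  0.07  ] [ 0.5799 -0.1063  0.07  ]
lid [0.11   0.1745 0.2493] R 0.1937 ang 1.965587446494658
lid [-0.11    0.1711  0.26  ] R 0.2023992588919238 ang 1.9297404776628149
lid [0.11   0.1688 0.2501] R 0.19232680520405884 ang 1.9366262761003605
lid [-0.11    0.1665  0.2577] R 0.19866074096308006 ang 1.9121272474672488
flap top [ 0.098  -0.0887  0.1256] R 0.08073691844503354 ang 1.6290430216180327
flap top [-0.098  -0.0863  0.1484] R 0.10342557710740609 ang 1.5930363730143582
flap scene [ 0.098  -0.0903  0.1397] R 0.09490932514774299 ang 1.6372243167561074
flap scene [-0.098  -0.0909  0.1379] R 0.09315589084969345 ang 1.644933611942409
tumbler [ 0.746 -0.109  0.105] [0.1667 0.0096 0.105 ]
spool [ 0.6934 -0.2933  0.05  ] [ 0.1278 -0.1781  0.05  ]
drv tip [ 0.5964 -0.3086  0.008 ] [ 0.0321 -0.2004  0.008 ]
drv end [ 0.4016 -0.305   0.012 ] [-0.1624 -0.2111  0.012 ]
```

Request:
move_arm --motion '[0,0,0,0,0,7.04,0,0,0,0,0,0,7.04,0,0,0,0,0,0,7.04,0,0.0285,-0.0355,0,0,0,0,0,0.0285,-0.0355,0,0,0,0,0,0.0285,-0.0355,0,0,0,0,0,0.0285,-0.0355,0,0,0,0,0,0.0285,-0.0355,0,0,0,0,0,0.0285,-0.0355,0,0,0,0,0,0.0285,-0.0355,0,0,0,0,0]'

```text
clock: 1.1
eef_pos: [0.4141, -0.411, 0.2308]
eef_rot: [-3.141, 0.0, -0.074]
contact_force: [1.1, -0.4, 0.5]
finger_gap: 0.001
grip_force: 0.0
```

Request:
move_arm --motion '[0.0285,-0.0355,0,0,0,0,0,0.0285,-0.0355,0,0,0,0,0,0.0285,-0.0355,0,0,0,0,0,0.0285,-0.0355,0,0,0,0,0,0.0285,-0.0355,0,0,0,0,0,0,0,0,0,0,0,0,0,0,0,0,0,0,0]'

```text
clock: 1.8
eef_pos: [0.5687, -0.2452, 0.2305]
eef_rot: [-3.142, 0.002, -0.071]
contact_force: [-0.2, 0.5, -0.1]
finger_gap: 0.004
grip_force: 0.0
```

```bash
cat > st.py <<'E'
from h import *
C=np.array([.5785,-.106]);a=-.074
def st():
    s=monitor.get_state();p=s["eef_pos"];d=p[:2]-C
    print("t",round(s["clock"],2),"case",np.round([d[0]*np.cos(a)+d[1]*np.sin(a),-d[0]*np.sin(a)+d[1]*np.cos(a),p[2]],4),"rot",np.round(s["eef_rot"],4),"F",np.round(s["contact_force"],2),"gap",round(s["finger_gap"],3))
if __name__=="__main__": st()
E
python3 st.py
```

```text
t 1.8 case [ 0.0006 -0.1395  0.2305] rot [-3.1415e+00  1.6000e-03 -7.1100e-02] F [-0.17  0.52 -0.07] gap 0.004
```

Request:
move_arm --motion '[0,0,0.028,0,0,0,0,0,0,0.028,0,0,0,0,0,0,0.028,0,0,0,0,0,0,0.027,0,0,0,0,0,0,0,0,0,0,0,0,-0.009,0,0,0,0,0,0,-0.009,0,0,0,0,0,0,-0.009,0,0,0,0,0,0,-0.009,0,0,0,0,0,0,0,0,0,0,0,0]'

```text
clock: 2.8
eef_pos: [0.5721, -0.2091, 0.1215]
eef_rot: [3.141, -0.002, -0.072]
contact_force: [-0.3, 0.5, 0.0]
finger_gap: 0.001
grip_force: 0.0
```

Request:
move_arm --motion '[0,-0.01,0.001,0,0,0,0,0,-0.01,0.001,0,0,0,0,0,-0.0105,0.004,0,0,0,0,0,-0.0105,0.004,0,0,0,0,0,-0.009,0.007,0,0,0,0,0,-0.009,0.007,0,0,0,0,0,0,0,0,0,0,0]'

```text
clock: 3.5
eef_pos: [0.5743, -0.1496, 0.0942]
eef_rot: [-3.14, 0.003, -0.073]
contact_force: [0.1, -0.1, -0.3]
finger_gap: -0.001
grip_force: 0.0
```

```bash
python3 - <<'E'
from st import *
st(); a=viewer.camera("top"); b=viewer.camera("scene")
x=np.hstack([cv2.resize(a[95:270,200:410],(400,333)),cv2.resize(b[70:245,235:445],(400,333))])
cv2.imwrite("pics/m1.png",x[:,:,::-1])
E
```

```text
t 3.5 case [-0.001  -0.0438  0.0942] rot [-3.1403  0.0035 -0.0726] F [ 0.08 -0.06 -0.26] gap -0.001
```

View pics/m1.png

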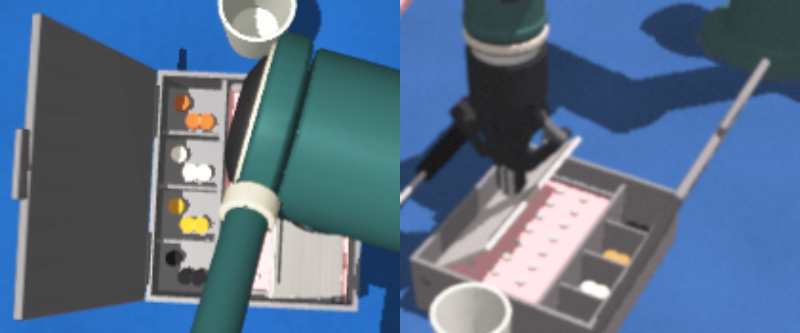

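The scene view shows the shut fingertips on the flap's outer face, with the flap folded about half way and the case unmoved. I'll continue down.

Request:
move_arm --motion '[0,-0.006,0.008,0,0,0,0,0,-0.006,0.008,0,0,0,0,0,-0.003,0.009,0,0,0,0,0,-0.003,0.009,0,0,0,0,0,-0.001,0.006,0,0,0,0,0,0,0.004,0,0,0,0,0,0,0.002,0,0,0,0,0,0,0,0,0,0,0]'

```text
clock: 4.4
eef_pos: [0.5767, -0.1326, 0.0501]
eef_rot: [-3.142, 0.001, -0.074]
contact_force: [0.0, -0.6, 0.4]
finger_gap: -0.001
grip_force: 0.0
```

```bash
python3 st.py
```

```text
t 4.4 case [ 0.0001 -0.0267  0.0501] rot [-3.1415e+00  8.0000e-04 -7.3800e-02] F [ 0.02 -0.59  0.4 ] gap -0.001
```

Tip is at flat height. Pressing gently in small steps.

Request:
move_arm --motion '[0,0,0.001,0,0,0,0,0,0,0.001,0,0,0,0,0,0,0,0,0,0,0]'

```text
clock: 4.7
eef_pos: [0.5769, -0.1327, 0.0499]
eef_rot: [-3.142, 0.001, -0.074]
contact_force: [-5.1, 0.9, 11.8]
finger_gap: -0.0
grip_force: 5.7
```

Request:
move_arm --motion '[0,0,0.001,0,0,0,0,0,0,0.001,0,0,0,0,0,0,0,0,0,0,0]'

```text
clock: 5.0
eef_pos: [0.577, -0.1327, 0.0498]
eef_rot: [-3.142, 0.001, -0.074]
contact_force: [-10.1, 3.1, 22.2]
finger_gap: -0.0
grip_force: 11.2
```

Request:
move_arm --motion '[0,0,-0.005,0,0,0,0,0,0,-0.035,0,0,0,0,0,0,-0.04,0,0,0,0,0,0,-0.04,0,0,0,0,0,0,-0.04,0,0,0,0,0,0,-0.04,0,0,0,0,0,0,-0.04,0,0,0,0,0,0,-0.04,0,0,0,0,0,0,0,0,0,0,0]'

```text
clock: 5.9
eef_pos: [0.5802, -0.1337, 0.3342]
eef_rot: [3.139, -0.013, -0.074]
contact_force: [1.0, 0.3, 1.0]
finger_gap: -0.001
grip_force: 0.0
```

Request:
move_arm --motion '[0,-0.032,0,0,0,0,0,0,-0.032,0,0,0,0,0,0,-0.032,0,0,0,0,0,0,-0.032,0,0,0,0,0,0,-0.032,0,0,0,0,0,0,-0.032,0,0,0,0,0,0,-0.032,0,0,0,0,0,0,-0.032,0,0,0,0,0,0,0,0,0,0,0,0]'

```text
clock: 6.8
eef_pos: [0.5955, 0.1261, 0.3249]
eef_rot: [-3.14, 0.002, -0.07]
contact_force: [-0.8, -0.2, 0.1]
finger_gap: 0.003
grip_force: 0.0
```

```bash
python3 - <<'E'
from st import *
st(); a=viewer.camera("top"); b=viewer.camera("scene")
cv2.imwrite("pics/b.png",b[:,:,::-1])
x=np.hstack([cv2.resize(a[75:290,180:430],(400,344)),cv2.resize(b[70:285,235:485],(400,344))])
cv2.imwrite("pics/m2.png",x[:,:,::-1])
E
```

```text
t 6.8 case [-2.000e-04  2.328e-01  3.249e-01] rot [-3.1404e+00  1.6000e-03 -7.0100e-02] F [-0.83 -0.21  0.06] gap 0.003
```

View pics/m2.png

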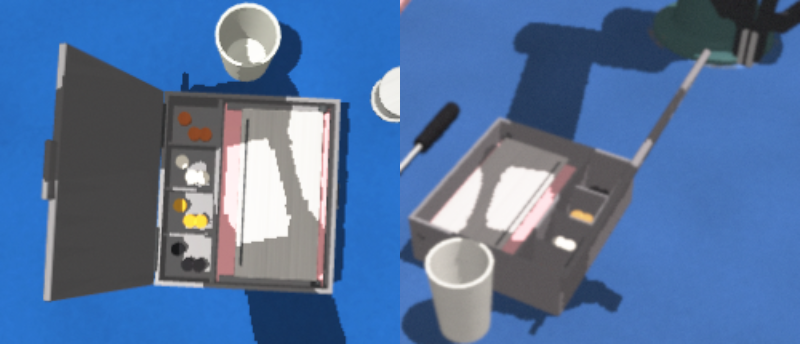

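The flap lies flat, the case hasn't moved, and the fingertips are clear behind the lid. I'll go down behind it and push over.

Request:
move_arm --motion '[0,0,0.027,0,0,0,0,0,0,0.027,0,0,0,0,0,0,0.027,0,0,0,0,0,0,0,0,0,0,0,0,-0.012,0,0,0,0,0,0,-0.012,0,0,0,0,0,0,-0.012,0,0,0,0,0,0,-0.012,0,0,0,0,0,0,-0.012,0,0,0,0,0,0,0,0,0,0,0,0]'

```text
clock: 7.9
eef_pos: [0.6004, 0.1847, 0.2457]
eef_rot: [-3.141, -0.001, -0.072]
contact_force: [-0.1, -0.3, 0.2]
finger_gap: 0.0
grip_force: 0.0
```

Request:
move_arm --motion '[0,-0.01,0,0,0,0,0,0,-0.01,0,0,0,0,0,0,-0.01,0,0,0,0,0,0,-0.01,0,0,0,0,0,0,-0.01,0,0,0,0,0,0,-0.013,0.001,0,0,0,0,0,-0.013,0.001,0,0,0,0,0,-0.013,0.001,0,0,0,0,0,-0.013,0.001,0,0,0,0,0,-0.013,0.001,0,0,0,0]'

```text
clock: 8.9
eef_pos: [0.6088, 0.2985, 0.2401]
eef_rot: [3.142, 0.0, -0.074]
contact_force: [-0.3, 0.8, 0.2]
finger_gap: 0.0
grip_force: 0.0
```

```bash
python3 - <<'E'
from st import *
st(); b=viewer.camera("scene");a=viewer.camera("top")
x=np.hstack([cv2.resize(a[75:290,180:430],(400,344)),cv2.resize(b[50:265,235:485],(400,344))])
cv2.imwrite("pics/m3.png",x[:,:,::-1])
E
```

```text
t 8.9 case [3.000e-04 4.056e-01 2.401e-01] rot [ 3.1416e+00  1.0000e-04 -7.3600e-02] F [-0.32  0.76  0.18] gap 0.0
```

View pics/m3.png

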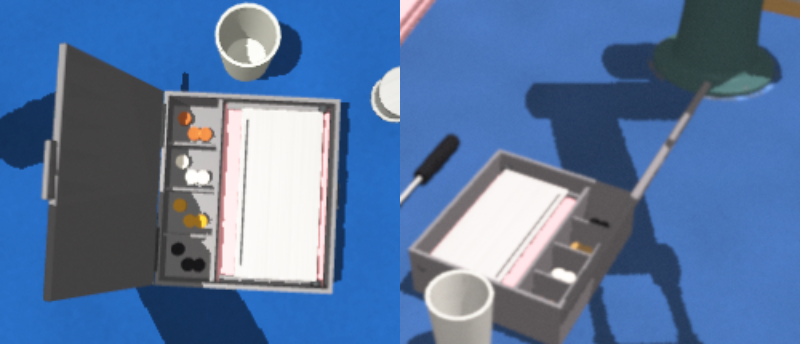

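I had the sign wrong: the arm backed away from the lid and touched nothing. Coming back with +y of the tool.

Request:
move_arm --motion '[0,0.039,0,0,0,0,0,0,0.039,0,0,0,0,0,0,0.039,0,0,0,0,0,0,0.039,0,0,0,0,0,0,0.036,0,0,0,0,0,0,0,0,0,0,0,0,0,0.012,0,0,0,0,0,0,0.012,0,0,0,0,0,0,0,0,0,0,0,0]'

```text
clock: 9.9
eef_pos: [0.5929, 0.0812, 0.2405]
eef_rot: [3.141, -0.0, -0.074]
contact_force: [0.8, 0.7, -0.3]
finger_gap: 0.0
grip_force: 0.0
```

Request:
move_arm --motion '[0,0.011,0,0,0,0,0,0,0.011,-0.001,0,0,0,0,0,0.011,-0.001,0,0,0,0,0,0.011,-0.001,0,0,0,0,0,0.011,-0.001,0,0,0,0,0,0.011,0,0,0,0,0,0,0,0,0,0,0,0]'

```text
clock: 10.6
eef_pos: [0.5878, 0.0139, 0.2442]
eef_rot: [3.14, 0.0, -0.076]
contact_force: [0.1, -0.6, -0.0]
finger_gap: -0.0
grip_force: 0.1
```

```bash
python3 - <<'E'
from st import *
st(); b=viewer.camera("scene");a=viewer.camera("top")
x=np.hstack([cv2.resize(a[75:290,180:430],(400,344)),cv2.resize(b[50:265,235:485],(400,344))])
cv2.imwrite("pics/m4.png",x[:,:,::-1])
E
```

```text
t 10.6 case [0.0004 0.1203 0.2442] rot [ 3.1402e+00  3.0000e-04 -7.5500e-02] F [ 0.07 -0.6  -0.04] gap -0.0
```

View pics/m4.png

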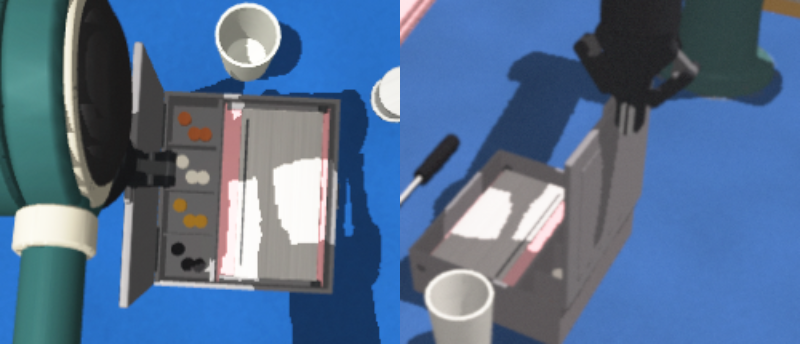

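```bash
python3 - <<'E'
from st import *
ex=np.array([np.cos(a),np.sin(a),0]);ey=np.array([-ex[1],ex[0],0]);C3=np.append(C,0)
w=lambda x,y,z:C3+x*ex+y*ey+[0,0,z]
m=lambda p:((p[0]-180)*1.6,(p[1]-75)*1.6)
print("tip",m(proj("top",w(0,.1203,.2442))),"body",m(proj("top",w(0,.1203,.317))))
for ph in(1.3,1.4,1.5,1.6,1.7,1.8):
  f=lambda r,x,o=0:m(proj("top",w(x,.1-r*np.cos(ph)+o*np.sin(ph),.0705+r*np.sin(ph)+o*np.cos(ph))))
  print(ph,np.round([f(.2,.11),f(.2,-.11),f(.2,-.11,.008),f(.212,0)],0).tolist())
E
```

```text
tip (np.float64(114.4), np.float64(173.28000000000003)) body (np.float64(97.28000000000003), np.float64(165.92))
1.3 [[206.0, 46.0], [192.0, 309.0], [182.0, 309.0], [202.0, 175.0]]
1.4 [[182.0, 43.0], [168.0, 309.0], [158.0, 308.0], [176.0, 173.0]]
1.5 [[158.0, 41.0], [143.0, 308.0], [133.0, 307.0], [150.0, 172.0]]
1.6 [[134.0, 40.0], [119.0, 307.0], [109.0, 306.0], [124.0, 171.0]]
1.7 [[111.0, 40.0], [95.0, 305.0], [86.0, 304.0], [98.0, 169.0]]
1.8 [[88.0, 40.0], [72.0, 303.0], [64.0, 302.0], [73.0, 169.0]]
```

The lid stands at about 1.55 with the fingertips behind it. The black shape over it is the gripper's knuckle, clear above the edge. Continuing.

Request:
move_arm --motion '[0,0.0125,0,0,0,0,0,0,0.0125,0,0,0,0,0,0,0.0125,0.001,0,0,0,0,0,0.0125,0.002,0,0,0,0,0,0.0125,0.002,0,0,0,0,0,0.0095,0.004,0,0,0,0,0,0.0095,0.004,0,0,0,0,0,0.0095,0.005,0,0,0,0,0,0.0095,0.006,0,0,0,0,0,0.0095,0.006,0,0,0,0]'

```text
clock: 11.7
eef_pos: [0.5801, -0.0946, 0.214]
eef_rot: [3.141, -0.001, -0.074]
contact_force: [0.8, -0.1, 2.0]
finger_gap: -0.003
grip_force: 0.9
```

```bash
python3 st.py
```

```text
t 11.7 case [0.0008 0.0115 0.214 ] rot [ 3.1412e+00 -9.0000e-04 -7.3700e-02] F [ 0.81 -0.08  1.97] gap -0.003
```

Request:
move_arm --motion '[0,0.01,0.008,0,0,0,0,0,0.01,0.009,0,0,0,0,0,0.01,0.009,0,0,0,0,0,0.009,0.01,0,0,0,0,0,0.007,0.011,0,0,0,0,0,0.007,0.012,0,0,0,0,0,0.006,0.012,0,0,0,0,0,0.005,0.012,0,0,0,0]'

```text
clock: 12.5
eef_pos: [0.575, -0.1581, 0.1301]
eef_rot: [3.141, 0.0, -0.074]
contact_force: [1.2, -0.2, 1.6]
finger_gap: 0.002
grip_force: 0.7
```

Request:
move_arm --motion '[0,0.003,0.012,0,0,0,0,0,0.003,0.012,0,0,0,0,0,0.002,0.011,0,0,0,0,0,0.001,0.009,0,0,0,0,0,0,0.004,0,0,0,0,0,0,0.002,0,0,0,0,0,0,0,0,0,0,0]'

```text
clock: 13.2
eef_pos: [0.5743, -0.1661, 0.0809]
eef_rot: [-3.141, 0.001, -0.074]
contact_force: [-0.0, 0.8, -0.4]
finger_gap: -0.002
grip_force: 0.0
```

```bash
python3 st.py
```

```text
t 13.2 case [ 0.0002 -0.0602  0.0809] rot [-3.1411e+00  7.0000e-04 -7.3700e-02] F [-0.05  0.79 -0.42] gap -0.002
```

Request:
move_arm --motion '[0,0,0.0015,0,0,0,0,0,0,0.001,0,0,0,0,0,0,0.001,0,0,0,0,0,0,0,0,0,0,0]'

```text
clock: 13.6
eef_pos: [0.5749, -0.1664, 0.0785]
eef_rot: [-3.142, -0.001, -0.074]
contact_force: [-1.3, 0.9, 3.0]
finger_gap: 0.0
grip_force: 2.0
```

Request:
move_arm --motion '[0,0,0.0015,0,0,0,0,0,0,0.0015,0,0,0,0,0,0,0,0,0,0,0]'

```text
clock: 13.9
eef_pos: [0.575, -0.1664, 0.0783]
eef_rot: [-3.142, -0.001, -0.074]
contact_force: [-7.4, 3.1, 19.5]
finger_gap: 0.001
grip_force: 9.8
```

Stopped hard at 78.3 mm with about 20 N, so the lid is shut on the rim. Retreating up and checking.

Request:
move_arm --motion '[0,0,-0.004,0,0,0,0,0,0,-0.03,0,0,0,0,0,0,-0.04,0,0,0,0,0,0,-0.04,0,0,0,0,0,0,-0.04,0,0,0,0,0,-0.03,-0.02,0,0,0,0,0,-0.04,0,0,0,0,0,0,-0.04,0,0,0,0,0,0,-0.04,0,0,0,0,0,0,-0.04,0,0,0,0,0]'

```text
clock: 14.9
eef_pos: [0.5884, 0.0244, 0.2486]
eef_rot: [3.142, -0.0, -0.074]
contact_force: [0.9, 0.1, -0.1]
finger_gap: -0.001
grip_force: 0.0
```

Request:
move_arm --motion '[0,-0.04,0,0,0,0,0,0,-0.04,0,0,0,0,0,0,0,0,0,0,0,0,0,0,0,0,0,0,0]'

```text
clock: 15.3
eef_pos: [0.5942, 0.1036, 0.2483]
eef_rot: [3.141, 0.001, -0.071]
contact_force: [0.1, -0.7, 0.3]
finger_gap: -0.002
grip_force: 0.0
```

```bash
python3 - <<'E'
from st import *
st(); b=viewer.camera("scene");a_=viewer.camera("top")
x=np.hstack([cv2.resize(a_[75:290,200:450],(400,344)),cv2.resize(b[70:285,185:435],(400,344))])
cv2.imwrite("pics/m5.png",x[:,:,::-1])
E
```

```text
t 15.3 case [1.000e-04 2.102e-01 2.483e-01] rot [ 3.141e+00  5.000e-04 -7.150e-02] F [ 0.14 -0.7   0.26] gap -0.002
```

View pics/m5.png

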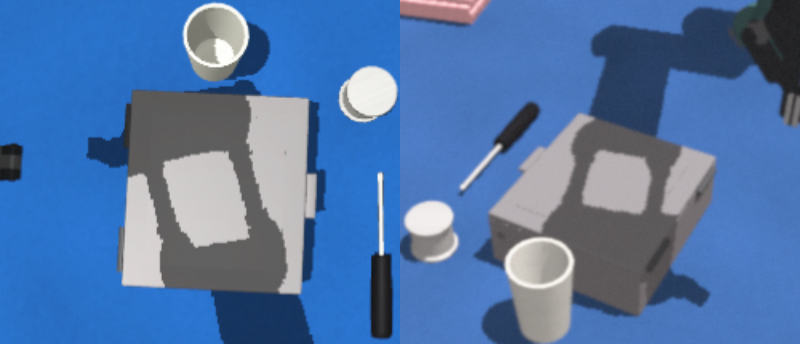

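The lid is shut flat on the rim, with its tab at crop px (311,195). The case, tumbler, spool and screwdriver are where they were, and the arm is clear.

```bash
python3 -c "from bench import order; print(order.hand_in())"
```

```text
the job is handed in; nothing more can be done
None
```

The job is handed in: I pushed the flap flat over the foam first and then the lid fully shut, and in the last pictures the case, tumbler, spool and screwdriver stand where they were.

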